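Brush out the well, then hold the purge lever level

TASK

Brush out the round well of the bench purge station: take the static brush from its holder, run it down to the floor of the well and up again through more than half the well's depth, twice, and stand the brush back in its holder. Then press the station's spring-loaded purge lever down until it is level, halfway through its travel, and finish the program while still holding it there. Leave everything else on the bench where it stands.

Things in the scene. Friction and masses are not known exactly. Their poses are not given: they have to be found in the camera images.
- purge_station: Fixed grey station, base plate 130 (x) x 170 (y) x 30 mm high; origin under the base's centre on the bench, z up. On its +y side an open round aluminium well; on its -y side the black-padded purge lever, which points along the station's -x (towards the robot), hinged between two dark steel cheeks (77 mm high, x +29 to +55 mm).
- lever_hinge (a point): On the lever's hinge axis, fixed, 66 mm over the bench, at station x +42, y -45 mm; the axis is parallel to the station's y.
- index_post (a point): Centre of the top of the aluminium index post (10 x 6 mm) beside the pad, at station x -43, y -76 mm, 72 mm over the bench: flush with the pad's upper face when the lever is level.
- well_floor (a point): Centre of the well's inner floor, 30 mm over the bench; station frame axes. The well is a tube of inside diameter 52 mm, outside 60 mm, inside depth 65 mm, open at the top.
- well_rim (a point): Centre of the well's mouth, 95 mm over the bench.
- purge_lever (a joint): Angle of the purge lever, rad: 0 at rest (pad end raised 0.30 rad above level), 0.30 level (half travel), 0.60 at its lower stop. Its spring returns it to 0 when let go; pressing straight down on the pad takes about 5 N to start, 9 N at level and 13 N at the stop.
- lever_pad (a point): Point on the middle of the upper face of the lever's black pad (36 mm long, 26 mm wide, 12 mm thick), 85 mm from the hinge axis and 6 mm above the lever's centre plane; moves with the lever. Height about 97 mm over the bench at rest, 72 mm when level, when it lies at station x -43, y -45 mm. Press here from above.
- brush_holder: Fixed grey block 70 (x) x 60 (y) x 55 mm high, origin under its centre, z up. Pocket in its top 22 (x) x 17 (y) mm with a 3 mm chamfered mouth, 45 mm deep.
- pocket_floor (a point): Centre of the pocket's floor, 10 mm over the bench; holder frame axes.
- brush: Black static brush 122 mm long, about 30 g, standing upright and loose in the holder's pocket, bristles down. Own y runs along it towards the handle's end (up); own x is its 16 mm width (along the holder's x), own z its 11 mm thickness. Origin at mid-length on one broad face, 4.5 mm off the centre line. Handle 100 mm, bristles 22 mm long, 14 x 8 mm.
- brush_tip (a point): Middle of the brush's lower, bristle end, on its centre line.
- brush_grip (a point): Point on the brush's centre line 103 mm from the bristle end and 19 mm from the handle's end: a good place for the grip, closing across the 11 mm thickness (own z).
- spool: White solder spool, 54 mm across, 46 mm high, loose; leave it. Origin under its centre.
- tin: Round pale tip tin, 50 mm across, 24 mm high, loose; leave it. Origin under its centre.
- flux: Small white flux bottle, 35 mm across, 105 mm high with its spout, loose; leave it. Origin under its centre.
There are look-alikes about, which are no part of the job. What is shaped like the brush but blue or orange is not meant.

How it is judged (in metres and radians):
On the way, in this order (a step that is already met when the one before it is completed fails the run):
1. the held brush reaches down in the well to within 18 mm of its floor (z of brush_tip in the frame of well_floor between -0.005 and 0.018 m and horizontal distance between brush_tip and well_floor below 0.026 m and contact force between the fingers and brush above 1 N), for 0.05 s.
2. the held brush is drawn up, its tip over the well at least 33 mm above the floor (z of brush_tip in the frame of well_floor above 0.033 m and horizontal distance between brush_tip and well_floor below 0.026 m and contact force between the fingers and brush above 1 N), for 0.05 s.
3. the brush goes down to the floor of the well a second time (all of step 1), for 0.05 s.
4. the brush is drawn up a second time (all of step 2), for 0.05 s.
5. the brush stands in its holder again, let go (z of brush_tip in the frame of pocket_floor below 0.01 m and horizontal distance between brush_tip and pocket_floor below 0.015 m and angle between brush's own y axis and vertical below 0.3 rad and contact force between the fingers and brush below 0.1 N), for 0.2 s.
At the end, for the whole second after the job is handed in: The fingers hold the purge lever down, still, within 0.09 rad of level (joint 0.21 to 0.39) with more than 2 N, and the brush stands in its holder's pocket, let go: tip less than 10 mm above the pocket floor, less than 15 mm off its centre, brush leaning less than 0.3 rad (all of step 5 and value of joint purge_lever between 0.21 and 0.39 rad and velocity of joint purge_lever between -0.1 and 0.1 rad/s and contact force between the fingers and purge_station above 2 N); the arm keeps its last pose, push and grip.
It fails at once if the solder spool is moved more than 30 mm (distance of spool from where it was at the start of the episode above 0.03 m).
It fails at once if the tip tin is moved more than 30 mm (distance of tin from where it was at the start of the episode above 0.03 m).
It fails at once if the flux bottle is moved more than 30 mm (distance of flux from where it was at the start of the episode above 0.03 m).
It also fails if it takes over 64 s, if anything falls off the work surface, if the arm or the gripper's body presses on something with over 40 N, if the wrist force passes 120 N, or if a joint passes its speed limit or range.

ROBOT

A 7-joint arm with a two-finger parallel gripper is mounted at the origin on a cart in front of the work surface, level with it; the furniture and walls round the work are solid. World frame = base frame: x ahead of the robot, y to its left, z up, the work surface at z = 0. Lengths are in mm, angles in rad, forces in N, time in s.
With the tool pointing down it reaches from about 425 to 975 mm from the base axis. Payload 16.7 kg.
Tool frame: the origin (TCP) lies on the centre line of the jaws, within the pads' length; the fingertips stand 17 mm ahead of it and the grasp point (between the pads) lies 2 mm behind it; z points along the fingers, y is the line along which they close (so a half turn about z gives the same grasp; the last joint's range is limited). The gripper opens to 85 mm and grips with 20 to 120 N. Pads are 22 mm wide; open, the fingers measure 114 mm over their backs; the gripper's body (76 mm by 85 mm) begins 54 mm behind the grasp point. The pads swing forward as they close: fully open they stand 13 mm farther back than shut.
Start: joints at [-1.345, 0.426, 0.074, 1.606, -0.034, 1.111, -0.067], TCP at [247.11, 628.102, 220.402] pointing down, gripper open.
Joint ranges: [-2.85, 2.85], [-0.5, 2.14], [-1.23, 1.37], [0.21, 2.46], [-1.02, 4.16], [0.16, 2.05], [-2.73, 2.73]. Speed limits (rad/s): [1.89, 1.89, 2.39, 2.39, 3.01, 3.01, 3.01].

INTERFACE

Orientations are given as a unit quaternion [x, y, z, w].
In Python, from workcell import get_obs, cams, workorder, spotter gives the robot as it stands. The module is installed in compiled form; this text tells all that it offers.
- The arm moves only by the tool step_arm, never from a script. Its argument "targets" is a list of rows, each a list of 3 entries, a list of its own where there are three numbers: the opening, from -1 (shut) to 1 (fully open), then the shift along the world's x, y, z in mm, then the turn, a rotation vector about the world's x, y, z in rad. A call has 1 to 5 rows; each row is the pose to reach, as a shift and turn from the pose commanded when the call began; what a row does not reach only later rows make up. A row lasts 1/12 s, in which the tool goes at most 41.7 mm and 7.16 degrees, less where a joint would pass 70% of its speed; a pose out of reach is approached as far as the arm can. A call with a gripper value outside its range is refused whole. The fingers move at their own pace and stop on an object; the grip force is fixed at half the most. Time passes only in rows, so rows that repeat a pose let the fingers close. It gives the time, the measured TCP pose, the force, the opening and the grip force at its end, in the units of the state.
- get_obs(): the state, without advancing time (a new reading comes with each control period).
- cams.capture(name): name is "scene" or "top" or "wrist"; returns a dict with "color" (480x640x3 uint8, red, green, blue), "fx", "fy", "cx", "cy" (pixels), "k1" (the pictures are not rectified: a ray, as slopes to the right and down, at radius r is drawn at 1 + k1 r^2 times it, then the intrinsics apply), "world_to_cam" (4x4, takes a point from world to camera coordinates). Camera axes: x right, y down, z forward; pixel columns grow to the right and rows downward; lengths in mm; the calibration is good to about 2 mm. A picture is of the moment at which its call begins. There is no depth.
- workorder.sign_off(): hands the job in; it is judged then, once.
Trained networks look in the newest picture that a camera, given by its name, has taken for a name from the list of things; names that differ only in an ending like _2 or _b are one class to them, and where a whole thing is asked for, a point or a joint stands for the part that bears it (a point fixed in the world has none). Each returns a list of dicts, best first, with "p" (0 to 1); they miss things now and then, are a little off and sometimes report something else, mostly with a low value. They report only what shows in the picture. A call takes as long as a camera call. They do not tell look-alikes from the thing itself.
- spotter.search_frame(target, camera): "bbox" ([left, top, right, bottom] in pixels, round what is visible of it).
- spotter.masks_of(target, camera): "pixels" (480x640 bool, what is visible of it) and "bbox" ([left, top, right, bottom] in pixels, round what is visible of it).
The state is a dict: "clock": time; "qpos": joint angles; "qd": joint speeds; "joint_efforts": joint torques, N m; "position": TCP position; "orientation": TCP orientation; "ft_force": force on the tool from outside, world axes, zero at the start; "torque": the same for the moment, N m; "grip_width": finger opening in mm; "finger_force": force on a finger pad.
Only numpy, scipy, OpenCV 4.12 (cv2) and the standard library are available. Lean on these libraries where they do the work, as an engineer would, in place of code of your own. Each camera call takes 0.05 s, during which the arm holds its last target. There are 200 camera calls.

## Working session

There is one attempt and no reset: what is moved stays moved. The work goes in short steps, Python scripts to look and compute and a tool call to move; the robot and the scene stay as the last step left them, time stands still between calls to the robot, and variables do not carry over. Pictures are saved under pics/ and viewed, at most 10 in all, crops included, and the job is handed in when it is done.

Besides the shell and the picture viewer there is one more tool, called after "Call:" as a command line: name --argument value ..., lists and objects as JSON in quotes. step_arm: Moves the arm, as the interface text tells. Its arguments: {"type":"object","properties":{"targets":{"type":"array"}},"required":["targets"]}

```bash
mkdir -p pics; cat > h.py <<'E'
import numpy as np,cv2
from workcell import get_obs,cams,workorder,spotter
def ray(c,u,v):
    K=np.array([[c['fx'],0,c['cx']],[0,c['fy'],c['cy']],[0,0,1.]])
    n=cv2.undistortPoints(np.array([[[u,v]]],float),K,np.array([c['k1'],0,0,0.]))[0,0]
    M=np.array(c['world_to_cam']);R=M[:3,:3];o=-R.T@M[:3,3]
    return o,R.T@np.array([n[0],n[1],1.])
def at(c,u,v,z):
    o,d=ray(c,u,v);return (o+d*(z-o[2])/d[2]).round(1)
def proj(c,p):
    M=np.array(c['world_to_cam']);q=M[:3,:3]@np.array(p,float)+M[:3,3];x,y=q[:2]/q[2];s=1+c['k1']*(x*x+y*y)
    return np.array([c['fx']*x*s+c['cx'],c['fy']*y*s+c['cy']]).round(1)
def save(c,n,box=None,k=1):
    im=c['color'][...,::-1]
    if box: im=im[box[1]:box[3],box[0]:box[2]]
    cv2.imwrite('pics/'+n,cv2.resize(im,None,fx=k,fy=k,interpolation=cv2.INTER_CUBIC))
E
python3 - <<'E'
from h import *
s=get_obs();print({k:np.round(v,3) for k,v in s.items()})
for n in('scene','top'):
    c=cams.capture(n);save(c,n+'1.png')
    M=np.array(c['world_to_cam']);print(n,-M[:3,:3].T@M[:3,3],c['fx'],c['k1'])
    for t in('purge_station','purge_lever','brush_holder','brush','spool','tin','flux'):
        print(t,[(np.round(d['bbox']),round(d['p'],2)) for d in spotter.search_frame(t,n)])
E
```

```text
{'clock': np.float64(0.0), 'qpos': array([-1.345,  0.427,  0.074,  1.607, -0.034,  1.111, -0.067]), 'qd': array([ 0.001, -0.001, -0.001, -0.001, -0.001, -0.002,  0.002]), 'joint_efforts': array([-2.0000e-03, -9.4984e+01,  3.7590e+00, -4.6353e+01,  1.9000e-02,
        1.0000e-02,  0.0000e+00]), 'position': array([247.   , 627.736, 219.719]), 'orientation': array([ 0.186,  0.982, -0.001, -0.   ]), 'ft_force': array([-0.361,  0.772,  0.851]), 'torque': array([-0.012,  0.028, -0.036]), 'finger_force': np.float64(0.0), 'grip_width': np.float64(85.167)}
scene [ 184.21241895 -530.37263329  869.73685374] 524.1105980326921 0.037769512522633567
purge_station [(array([324., 279., 425., 389.]), 0.9)]
purge_lever [(array([354., 324., 413., 353.]), 0.85)]
brush_holder [(array([238., 161., 281., 208.]), 0.62)]
brush [(array([253., 149., 257., 180.]), 0.74), (array([222., 164., 234., 207.]), 0.69), (array([230., 132., 238., 175.]), 0.68), (array([247., 121., 257., 147.]), 0.59), (array([323., 280., 426., 389.]), 0.19)]
spool [(array([234., 262., 268., 300.]), 0.59)]
tin [(array([310., 233., 331., 258.]), 0.69)]
flux [(array([345., 172., 364., 204.]), 0.76)]
top [ 444.08374927   15.41864449 1177.39687576] 471.1029974797931 -0.06866216287691967
purge_station [(array([362., 222., 443., 295.]), 0.78)]
purge_lever [(array([416., 244., 431., 290.]), 0.76)]
brush_holder [(array([209., 231., 239., 263.]), 0.89)]
brush [(array([180., 244., 195., 257.]), 0.59), (array([213., 241., 222., 248.]), 0.51), (array([212., 272., 223., 283.]), 0.5), (array([175., 222., 192., 235.]), 0.48)]
spool [(array([301., 298., 322., 322.]), 0.95)]
tin [(array([299., 230., 321., 251.]), 0.58)]
flux [(array([275., 176., 293., 192.]), 0.69)]
```

View pics/scene1.png

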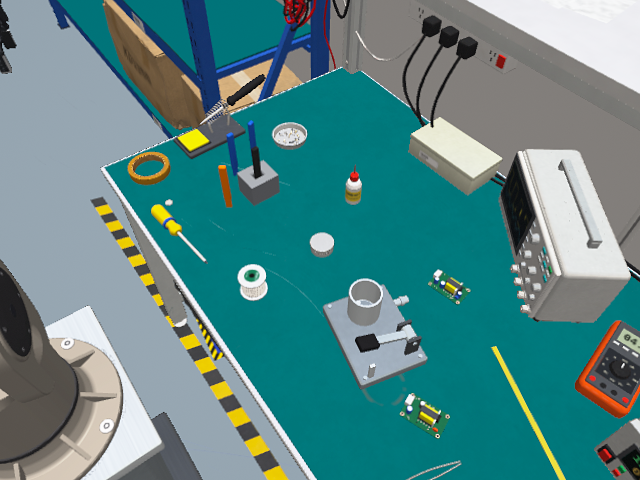

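View pics/top1.png

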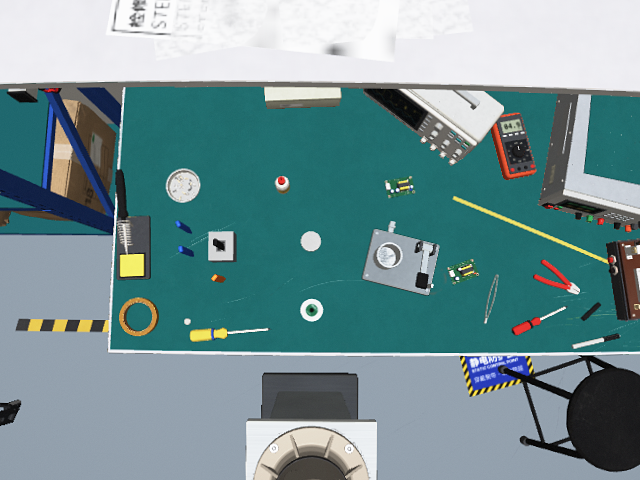

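Scene: the black brush stands in the grey holder, handle at about (255,160) in scene and (217,244) in top. It could be mistaken for the blue sticks at (232,155) and (252,133) or the orange one at (225,186); I choose the black one in the holder. The station is at (375,335) in scene and (402,260) in top, with the well at (388,255) and the pad at (421,283) in top.

```bash
python3 - <<'E'
from h import *
c=cams.capture('top');im=c['color'][...,::-1]
a=im[215:295,170:250];b=im[210:310,352:452]
cv2.imwrite('pics/crop1.png',np.hstack([cv2.resize(a,(400,400),interpolation=3),cv2.resize(b,(400,400),interpolation=3)]))
for n in('brush_holder','purge_station','spool','tin','flux'):
    m=spotter.masks_of(n,'top')[0]['pixels'].astype(np.uint8)
    r=cv2.minAreaRect(cv2.findNonZero(m));print(n,r,at(c,*r[0],{'brush_holder':45,'purge_station':30}.get(n,25)))
E
```

```text
brush_holder ((222.0, 246.0), (30.0, 28.0), 90.0) [572.5 221.   45. ]
purge_station ((402.8055419921875, 256.455810546875), (70.03225708007812, 64.3587646484375), 12.804265975952148) [ 553.  -220.4   30. ]
spool ((311.5, 309.5), (21.0, 21.0), 90.0) [421.8   2.5  25. ]
tin ((310.75, 241.25), (16.970561981201172, 19.091880798339844), 45.0) [588.8   5.9  25. ]
flux ((282.0, 184.5), (17.0, 14.0), 90.0) [731.2  79.1  25. ]
```

View pics/crop1.png

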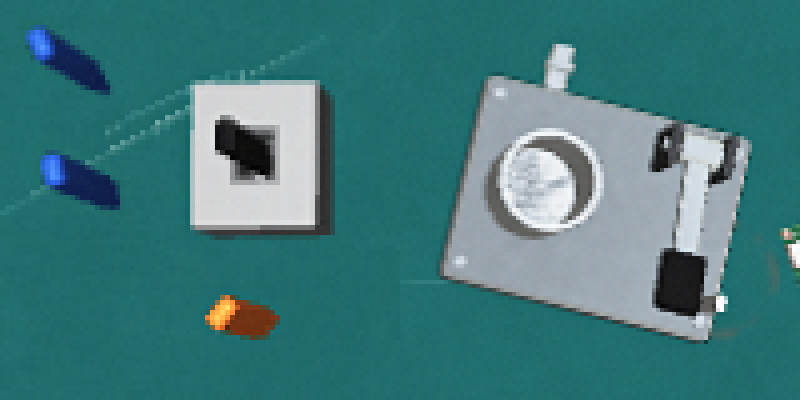

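The crop confirms it: the black brush stands in the holder's pocket (crop 255,153), well apart from the blue sticks on the left and the orange one below. The station is yawed, its well's rim centre is at crop (551,181), the pad at (680,282) and the post at (720,302).

```bash
python3 - <<'E'
from h import *
c=cams.capture('top')
L=lambda x,y:(x/5+170-.4,y/5+215-.4); S=lambda x,y:((x-400)/4+352-.4,y/4+210-.4)
print('holder',[at(c,*L(*p),55) for p in((191,81),(319,81),(319,228),(191,228))],at(c,*L(255,154),55),'brushtop',at(c,*L(225,130),132))
P=np.array([at(c,*S(*p),30) for p in((488,76),(750,138),(706,340),(441,275))]);print(P,P.mean(0))
y=(P[0]-P[1])+(P[3]-P[2]);x=(P[0]-P[3])+(P[1]-P[2])
print('yaw',np.arctan2(-y[0],y[1]),np.arctan2(x[1],x[0]),np.linalg.norm(y)/2,np.linalg.norm(x)/2)
print('rim',at(c,*S(551,181),95),'post',at(c,*S(720,302),72),'pad',at(c,*S(680,282),97))
s=cams.capture('scene')
print('scene rim px of',proj(s,at(c,*S(551,181),95)),'brush top',proj(s,[*at(c,*L(255,154),55)[:2],132]))
print(get_obs()['position'])
E
```

```text
holder [array([608. , 254.7,  55. ]), array([608.5, 192.7,  55. ]), array([537.5, 190.8,  55. ]), array([536.8, 252.3,  55. ])] [572.8 222.6  55. ] brushtop [574.7 222.2 132. ]
[[ 621.3 -148.9   30. ]
 [ 584.5 -311.2   30. ]
 [ 460.1 -281.6   30. ]
 [ 498.4 -119.5   30. ]] [ 541.075 -215.3     30.   ]
yaw -0.22749665323043866 -0.23419869529542484 166.48976695280703 127.12030718968545
rim [ 550.2 -175.8   95. ] post [ 481.9 -279.4   72. ] pad [ 492.3 -249.6   97. ]
scene rim px of [364.5 292.2] brush top [253.5 147.2]
[247.12422856 628.11806704 220.38665093]
```

Call:
step_arm --targets '[[0.2,[40,-50,40],[0,0,0.12]],[0.2,[60,-75,50],[0,0,0.24]],[0.2,[80,-100,50],[0,0,0.374]],[0.2,[100,-125,50],[0,0,0.374]],[0.2,[120,-150,50],[0,0,0.374]]]'

```text
clock: 1.62
position: [368.8, 476.2, 271.6]
orientation: [0.0, 1.0, 0.001, 0.001]
ft_force: [0.7, 0.1, -0.3]
grip_width: 51.4
finger_force: 0.0
```

Call:
step_arm --targets '[[0.2,[22,-27,0],[0,0,0]],[0.2,[45,-55,0],[0,0,0]],[0.2,[67,-83,0],[0,0,0]],[0.2,[90,-110,0],[0,0,0]],[0.2,[110,-136,0],[0,0,0]]]'

```text
clock: 2.03
position: [478.4, 340.3, 270.7]
orientation: [0.001, 1.0, 0.0, 0.0]
ft_force: [-0.2, 0.9, 0.2]
grip_width: 51.7
finger_force: 0.0
```

Call:
step_arm --targets '[[0.2,[20,-25,0],[0,0,0]],[0.2,[40,-50,0],[0,0,0]],[0.2,[60,-75,0],[0,0,0]],[0.2,[80,-100,0],[0,0,0]],[0.2,[96,-120,0],[0,0,0]]]'

```text
clock: 2.45
position: [574.5, 219.7, 270.6]
orientation: [0.001, 1.0, -0.0, 0.0]
ft_force: [0.6, -0.5, 0.3]
grip_width: 51.2
finger_force: 0.0
```

```bash
python3 - <<'E'
from h import *
c=cams.capture('wrist');save(c,'w1.png');M=np.array(c['world_to_cam']);print(-M[:3,:3].T@M[:3,3],M[:3,:3].round(3),get_obs()['position'])
for t in('brush','brush_holder'):
    print(t,[(np.round(d['bbox']),round(d['p'],2)) for d in spotter.search_frame(t,'wrist')])
print(proj(c,[573,222.5,55]),proj(c,[573,222.5,132]))
E
```

```text
[501.15067816 220.46350316 423.5500088 ] [[ 0.002  1.    -0.001]
 [ 0.958 -0.001  0.285]
 [ 0.285 -0.002 -0.958]] [577.09392263 215.19716283 270.63395541]
brush [(array([320.,  96., 342., 121.]), 0.87), (array([406., 173., 443., 208.]), 0.86), (array([327., 191., 345., 231.]), 0.7), (array([410., 225., 450., 278.]), 0.58)]
brush_holder [(array([295., 157., 364., 238.]), 0.95)]
[330.3 201.9] [330.8 222.1]
```

View pics/w1.png

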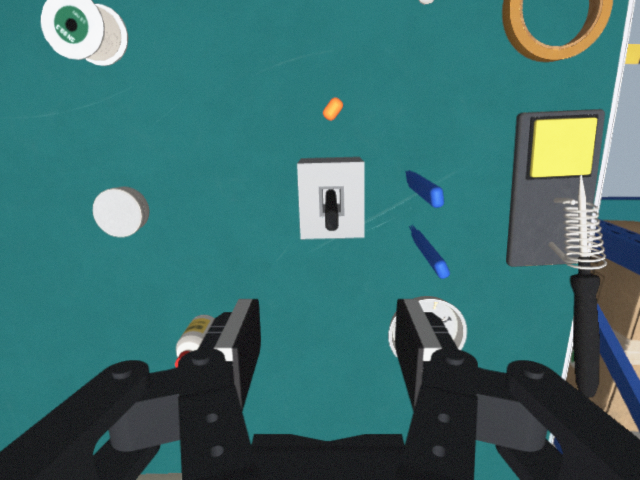

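The wrist view shows the holder's top from (298,163) to (364,238), with the black brush standing in the pocket at (331,201). Its top end is at (332,224), within 2 px of my prediction; the blue sticks are at right and the orange one above.

```bash
python3 - <<'E'
from h import *
c=cams.capture('wrist');print(get_obs()['position'],get_obs()['orientation'])
print([at(c,u,v,55) for u,v in((298.5,163),(362,161.5),(364,237.5),(300,239.5))],at(c,331.5,201,55),at(c,332,224,132))
m=[d for d in spotter.masks_of('brush','wrist') if 320<d['bbox'][0]<335 and d['bbox'][1]>150][0]
print(m['bbox'],cv2.minAreaRect(cv2.findNonZero(m['pixels'].astype(np.uint8))))
E
```

```text
[573.2830231  221.67790657 270.3354655 ] [ 1.11222665e-03  9.99999378e-01  5.02136528e-06 -8.31347405e-05]
[array([537.4, 194.5,  55. ]), array([536.3, 251. ,  55. ]), array([606.6, 254.2,  55. ]), array([608.3, 194.2,  55. ])] [571.8 223.8  55. ] [574.1 223.5 132. ]
[323.6, 190.0, 338.4, 229.3] ((330.5, 210.0), (40.0, 13.0), 90.0)
```

Call:
step_arm --targets '[[0.2,[0,1.5,-30],[0,0,0]],[0.2,[0,1.5,-65],[0,0,0]],[0.2,[0,1.5,-100],[0,0,0]],[0.2,[0,1.5,-130],[0,0,0]],[0.2,[0,1.5,-150],[0,0,0]]]'

```text
clock: 3.12
position: [571.0, 224.7, 117.5]
orientation: [-0.001, 1.0, -0.0, -0.001]
ft_force: [-0.3, -0.3, -0.2]
grip_width: 51.3
finger_force: 0.0
```

Call:
step_arm --targets '[[0.2,[0,0,-9],[0,0,0]],[-1,[0,0,-9],[0,0,0]],[-1,[0,0,-9],[0,0,0]],[-1,[0,0,-9],[0,0,0]],[-1,[0,0,-9],[0,0,0]]]'

```text
clock: 3.53
position: [574.0, 224.3, 113.2]
orientation: [0.0, 1.0, 0.001, 0.001]
ft_force: [0.0, -0.2, 4.6]
grip_width: 7.5
finger_force: 59.2
```

Call:
step_arm --targets '[[-1,[0,0,0],[0,0,0]],[-1,[0,0,0],[0,0,0]],[-1,[0,0,0],[0,0,0]],[-1,[0,0,0],[0,0,0]]]'

```text
clock: 3.87
position: [574.2, 224.1, 113.2]
orientation: [0.0, 1.0, 0.001, 0.001]
ft_force: [-0.4, -0.1, 8.6]
grip_width: 7.5
finger_force: 59.7
```

Call:
step_arm --targets '[[-1,[0,0,12],[0,0,0]],[-1,[0,0,30],[0,0,0]],[-1,[0,0,60],[0,0,0]],[-1,[0,0,95],[0,0,0]],[-1,[0,0,125],[0,0,0]]]'

```text
clock: 4.28
position: [573.2, 223.4, 239.7]
orientation: [0.001, 1.0, 0.0, 0.001]
ft_force: [0.8, 0.8, -0.3]
grip_width: 7.8
finger_force: 58.7
```

Call:
step_arm --targets '[[-1,[0,-20,5],[0,0,0]],[-1,[0,-50,5],[0,0,0]],[-1,[0,-85,5],[0,0,0]],[-1,[0,-120,5],[0,0,0]],[-1,[0,-150,5],[0,0,0]]]'

```text
clock: 4.7
position: [572.9, 71.2, 243.0]
orientation: [0.001, 1.0, 0.0, 0.001]
ft_force: [-0.4, -0.4, -0.7]
grip_width: 8.1
finger_force: 58.7
```

```bash
python3 - <<'E'
from h import *
c=cams.capture('scene');c2=cams.capture('wrist');o=get_obs();print(o['position'],o['finger_force'])
a=cv2.resize(c['color'][80:380,200:500],(400,400));b=cv2.resize(c2['color'],(400,300));b=np.vstack([b,np.zeros((100,400,3),np.uint8)])
cv2.imwrite('pics/h1.png',np.hstack([a,b])[...,::-1])
p=o['position'];print(proj(c,p+[0,0,-101]),proj(c,p+[0,0,21]))
E
```

```text
[573.24307346  67.80316073 243.19435786] 58.70721459388733
[295.5 186.8] [293.6 137.8]
```

View pics/h1.png

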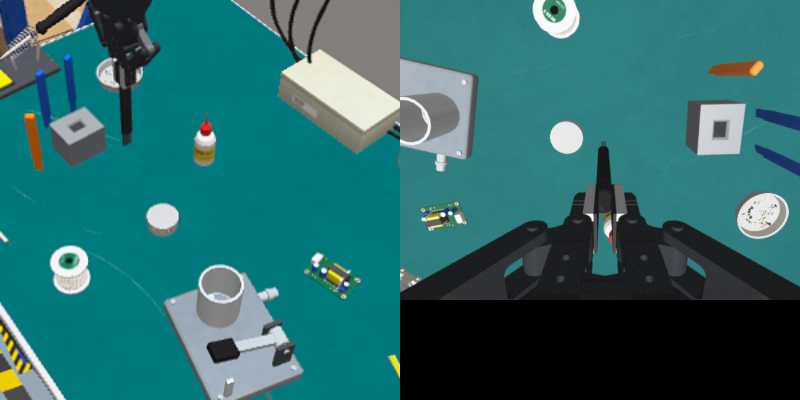

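The left crop shows the brush held upright with its tip at about (127,143), scene (295,187), which matches my prediction. The right half shows the brush between the pads and the holder empty.

Call:
step_arm --targets '[[-1,[-2,-20,0],[0,0,0]],[-1,[-5,-52,0],[0,0,0]],[-1,[-8,-86,0],[0,0,0]],[-1,[-11,-120,0],[0,0,0]],[-1,[-14,-150,0],[0,0,0]]]'

```text
clock: 5.22
position: [558.9, -78.1, 242.7]
orientation: [0.001, 1.0, 0.0, 0.001]
ft_force: [1.0, -1.0, 0.0]
grip_width: 7.6
finger_force: 58.7
```

Call:
step_arm --targets '[[-1,[-3,-30,0],[0,0,0]],[-1,[-6,-60,0],[0,0,0]],[-1,[-8,-85,0],[0,0,0]],[-1,[-9,-99,0],[0,0,0]],[-1,[-9,-99,0],[0,0,0]]]'

```text
clock: 5.63
position: [549.5, -178.8, 242.7]
orientation: [0.003, 1.0, -0.0, 0.001]
ft_force: [-1.3, -0.5, -0.2]
grip_width: 7.2
finger_force: 58.7
```

```bash
python3 - <<'E'
from h import *
c=cams.capture('scene');c2=cams.capture('wrist');o=get_obs();print(o['position'],o['finger_force'])
a=cv2.resize(c['color'][200:400,280:480],(400,400));b=cv2.resize(c2['color'],(400,300));b=np.vstack([b,np.zeros((100,400,3),np.uint8)])
cv2.imwrite('pics/h2.png',np.hstack([a,b])[...,::-1])
p=o['position']
for k in(c,c2):print(proj(k,p+[0,0,-101]),proj(k,[550,-176,95]))
E
```

```text
[ 550.25812299 -175.26091921  242.2075376 ] 58.724010586738586
[366.3 276.9] [364.5 292.3]
[329.2 238.5] [328.  221.1]
```

View pics/h2.png

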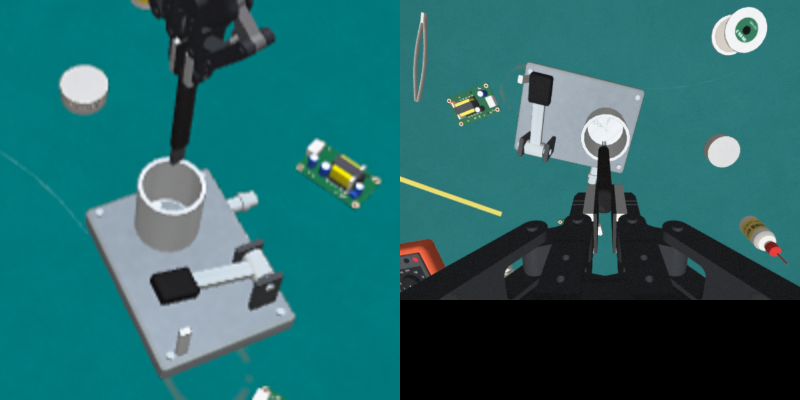

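Scene crop: the tip at (176,162) is right over the well's mouth, whose centre is at (171,185). The wrist view puts the rim's centre at about (605,133), so the brush is nearly centred. Now two strokes.

Call:
step_arm --targets '[[-1,[-2,0,-15],[0,0,0]],[-1,[-2,0,-40],[0,0,0]],[-1,[-2,0,-70],[0,0,0]],[-1,[-2,0,-95],[0,0,0]],[-1,[-2,0,-103],[0,0,0]]]'

```text
clock: 6.15
position: [546.9, -173.1, 135.6]
orientation: [-0.001, 1.0, 0.001, -0.002]
ft_force: [-1.0, 0.9, -0.7]
grip_width: 7.8
finger_force: 58.7
```

Call:
step_arm --targets '[[-1,[0,0,0],[0,0,0]],[-1,[0,0,0],[0,0,0]],[-1,[0,0,0],[0,0,0]]]'

```text
clock: 6.4
position: [549.2, -175.2, 140.1]
orientation: [0.0, 1.0, -0.0, 0.001]
ft_force: [-0.7, 0.0, -0.6]
grip_width: 7.2
finger_force: 58.7
```

Call:
step_arm --targets '[[-1,[0,0,15],[0,0,0]],[-1,[0,0,35],[0,0,0]],[-1,[0,0,50],[0,0,0]],[-1,[0,0,50],[0,0,0]],[-1,[0,0,50],[0,0,0]]]'

```text
clock: 6.82
position: [549.1, -175.4, 190.4]
orientation: [0.0, 1.0, -0.0, 0.002]
ft_force: [0.3, -0.5, -0.4]
grip_width: 7.9
finger_force: 58.7
```

Call:
step_arm --targets '[[-1,[0,0,-15],[0,0,0]],[-1,[0,0,-35],[0,0,0]],[-1,[0,0,-50],[0,0,0]],[-1,[0,0,-50],[0,0,0]],[-1,[0,0,-50],[0,0,0]]]'

```text
clock: 7.23
position: [547.7, -175.3, 138.0]
orientation: [0.0, 1.0, 0.0, -0.001]
ft_force: [0.2, -0.9, -0.5]
grip_width: 7.7
finger_force: 58.7
```

Call:
step_arm --targets '[[-1,[0,0,15],[0,0,0]],[-1,[0,0,35],[0,0,0]],[-1,[0,0,50],[0,0,0]],[-1,[0,0,50],[0,0,0]],[-1,[0,0,50],[0,0,0]]]'

```text
clock: 7.65
position: [548.9, -175.6, 190.0]
orientation: [0.0, 1.0, -0.0, 0.001]
ft_force: [0.7, -0.2, -0.2]
grip_width: 7.9
finger_force: 58.7
```

Call:
step_arm --targets '[[-1,[0,0,20],[0,0,0]],[-1,[0,0,50],[0,0,0]],[-1,[2,20,57],[0,0,0]],[-1,[4,50,57],[0,0,0]],[-1,[6,85,57],[0,0,0]]]'

```text
clock: 8.07
position: [554.1, -90.9, 245.9]
orientation: [0.002, 1.0, -0.0, 0.001]
ft_force: [0.6, 0.5, -0.7]
grip_width: 7.3
finger_force: 58.7
```

Call:
step_arm --targets '[[-1,[2,35,0],[0,0,0]],[-1,[4,70,0],[0,0,0]],[-1,[6,105,0],[0,0,0]],[-1,[8,140,0],[0,0,0]],[-1,[10,175,0],[0,0,0]]]'

```text
clock: 8.48
position: [563.7, 86.3, 245.1]
orientation: [0.0, 1.0, -0.0, -0.0]
ft_force: [0.7, 0.4, -0.3]
grip_width: 8.0
finger_force: 58.7
```

Call:
step_arm --targets '[[-1,[2,35,0],[0,0,0]],[-1,[4,70,0],[0,0,0]],[-1,[6,105,0],[0,0,0]],[-1,[8.5,130,0],[0,0,0]],[-1,[9,139,0],[0,0,0]]]'

```text
clock: 8.9
position: [572.2, 228.4, 244.5]
orientation: [-0.002, 1.0, 0.0, -0.001]
ft_force: [-1.5, -0.3, -0.3]
grip_width: 7.5
finger_force: 58.7
```

Call:
step_arm --targets '[[-1,[0,0,-20],[0,0,0]],[-1,[0,0,-45],[0,0,0]],[-1,[0,0,-62],[0,0,0]],[-1,[0,0,-62],[0,0,0]],[-1,[0,0,-62],[0,0,0]]]'

```text
clock: 9.32
position: [572.7, 223.0, 182.9]
orientation: [0.001, 1.0, -0.001, -0.001]
ft_force: [-0.0, 0.3, -0.5]
grip_width: 7.5
finger_force: 58.7
```

```bash
python3 - <<'E'
from h import *
c=cams.capture('scene');c2=cams.capture('wrist');o=get_obs();print(o['position'],o['orientation'])
a=cv2.resize(c['color'][100:220,190:310],(400,400),interpolation=3);b=cv2.resize(c2['color'][140:340,220:420],(400,400),interpolation=3)
cv2.imwrite('pics/h3.png',np.hstack([a,b])[...,::-1])
for k in(c,c2):print(proj(k,o['position']+[0,0,-101]),proj(k,[572.3,223.5,55]))
E
```

```text
[573.70235916 223.51575446 184.52364944] [6.26548082e-04 9.99999651e-01 2.04771230e-04 5.12622920e-04]
[255.6 163.9] [256.2 173.7]
[327.3 239. ] [327.3 225.9]
```

View pics/h3.png

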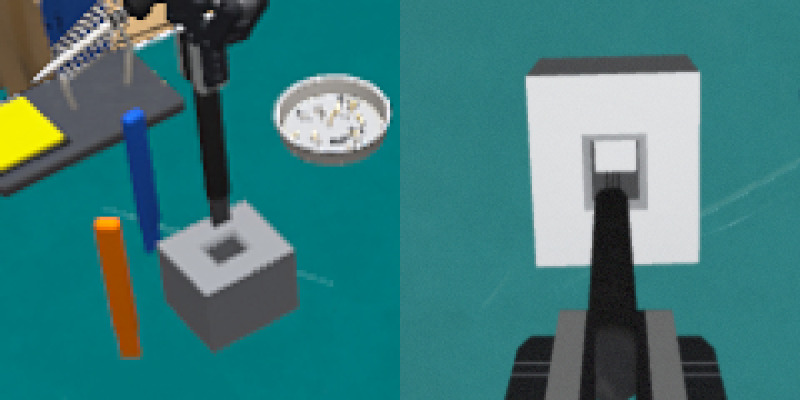

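The brush tip is above the pocket: in the wrist crop the pocket's centre is (615,172) and the bristles are at (613,180), within a millimetre sideways. Lowering.

Call:
step_arm --targets '[[-1,[-0.5,0.4,-15],[0,0,0]],[-1,[-0.5,0.4,-25],[0,0,0]],[-1,[-0.5,0.4,-35],[0,0,0]],[-1,[-0.5,0.4,-43],[0,0,0]],[-1,[-0.5,0.4,-50],[0,0,0]]]'

```text
clock: 9.83
position: [572.6, 223.9, 132.8]
orientation: [0.0, 1.0, -0.0, -0.0]
ft_force: [0.3, -0.9, 0.3]
grip_width: 7.8
finger_force: 58.7
```

Call:
step_arm --targets '[[-1,[0,0,-8],[0,0,0]],[-1,[0,0,-14],[0,0,0]],[-1,[0,0,-19],[0,0,0]],[-1,[0,0,-19],[0,0,0]]]'

```text
clock: 10.17
position: [572.6, 224.0, 113.6]
orientation: [0.0, 1.0, -0.0, -0.0]
ft_force: [0.1, 0.1, -0.8]
grip_width: 7.3
finger_force: 58.8
```

Call:
step_arm --targets '[[0.2,[0,0,0],[0,0,0]],[0.2,[0,0,0],[0,0,0]],[0.2,[0,0,0],[0,0,0]],[0.2,[0,0,0],[0,0,0]],[0.2,[0,0,0],[0,0,0]]]'

```text
clock: 10.58
position: [572.7, 224.0, 114.6]
orientation: [0.0, 1.0, 0.0, 0.0]
ft_force: [0.1, -0.5, -0.9]
grip_width: 51.3
finger_force: 0.0
```

Call:
step_arm --targets '[[0.2,[0,0,20],[0,0,0]],[0.2,[0,0,50],[0,0,0]],[0.2,[0,0,85],[0,0,0]],[0.2,[0,0,110],[0,0,0]],[0.2,[0,0,120],[0,0,0]]]'

```text
clock: 11.0
position: [574.0, 224.5, 238.6]
orientation: [0.001, 1.0, 0.001, 0.002]
ft_force: [0.1, 0.5, -0.2]
grip_width: 51.6
finger_force: 0.0
```

```bash
python3 - <<'E'
from h import *
c=cams.capture('scene');c2=cams.capture('wrist');o=get_obs();print(o['position'],o['grip_width'])
a=cv2.resize(c['color'][100:220,190:310],(400,400),interpolation=3);b=cv2.resize(c2['color'],(400,300));b=np.vstack([b,np.zeros((100,400,3),np.uint8)])
cv2.imwrite('pics/h4.png',np.hstack([a,b])[...,::-1])
E
```

```text
[573.49731726 224.39843759 236.56663677] 51.08221612508701
```

View pics/h4.png

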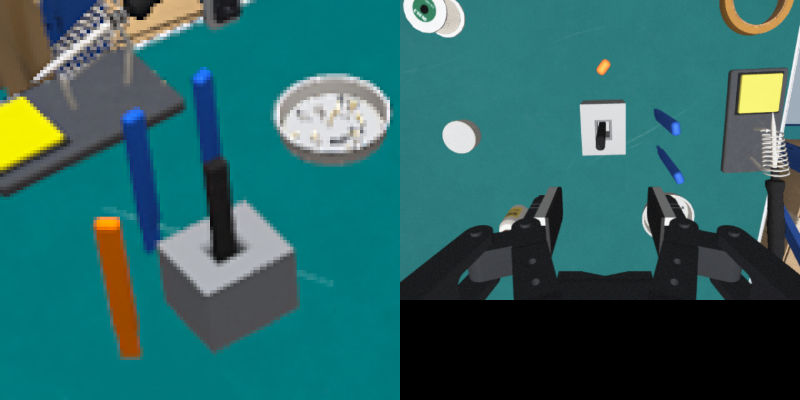

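The brush stands in the pocket, let go (left crop 218,205), leaning only slightly. Now shut the fingers and go over the pad.

Call:
step_arm --targets '[[-1,[-5,-30,0],[0,0,0]],[-1,[-11,-65,0],[0,0,0]],[-1,[-18,-100,0],[0,0,0]],[-1,[-24,-135,0],[0,0,0]],[-1,[-30,-170,0],[0,0,0]]]'

```text
clock: 11.52
position: [541.4, 52.4, 233.1]
orientation: [0.0, 1.0, -0.0, -0.001]
ft_force: [0.1, -0.6, -0.7]
grip_width: 0.3
finger_force: 0.0
```

Call:
step_arm --targets '[[-1,[-6,-35,0],[0,0,0]],[-1,[-12,-70,0],[0,0,0]],[-1,[-18,-105,0],[0,0,-0.08]],[-1,[-24,-140,0],[0,0,-0.16]],[-1,[-30,-175,0],[0,0,-0.23]]]'

```text
clock: 11.93
position: [511.4, -122.5, 233.3]
orientation: [0.117, 0.993, -0.0, -0.001]
ft_force: [1.5, -0.6, 0.4]
grip_width: 0.1
finger_force: 0.0
```

Call:
step_arm --targets '[[-1,[-7,-35,0],[0,0,0]],[-1,[-14,-70,0],[0,0,0]],[-1,[-20,-105,0],[0,0,0]],[-1,[-23.5,-128,-20],[0,0,0]],[-1,[-23.5,-128,-50],[0,0,0]]]'

```text
clock: 12.35
position: [488.3, -254.7, 185.1]
orientation: [0.118, 0.993, -0.001, 0.002]
ft_force: [0.4, 1.1, -2.8]
grip_width: -0.0
finger_force: 0.0
```

Call:
step_arm --targets '[[-1,[0,0,-25],[0,0,0]],[-1,[0,0,-45],[0,0,0]],[-1,[0,0,-55],[0,0,0]],[-1,[0,0,-55],[0,0,0]]]'

```text
clock: 12.68
position: [487.5, -248.4, 126.8]
orientation: [0.115, 0.993, 0.0, -0.002]
ft_force: [-0.2, 0.3, -0.2]
grip_width: -0.3
finger_force: 0.0
```

```bash
python3 - <<'E'
from h import *
c=cams.capture('scene');c2=cams.capture('wrist');o=get_obs();print(o['position'],o['ft_force'],o['grip_width'])
a=cv2.resize(c['color'][240:400,310:470],(400,400),interpolation=3);b=cv2.resize(c2['color'],(400,300));b=np.vstack([b,np.zeros((100,400,3),np.uint8)])
cv2.imwrite('pics/h5.png',np.hstack([a,b])[...,::-1])
p=o['position'];print(proj(c,p+[0,0,-17]),proj(c,[489,-249.3,97]),proj(c2,p+[0,0,-17]))
E
```

```text
[ 489.07070674 -249.09125098  129.53738921] [-0.29510634 -0.71576494  0.60905755] -0.06798701913457059
[364.8 336.3] [364.2 341. ] [326.6 292.9]
```

View pics/h5.png

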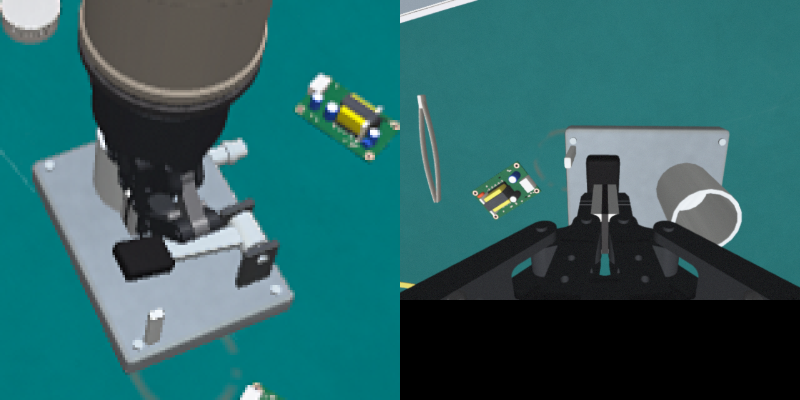

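Scene crop: the shut fingertips at (133,235) hang right over the pad at (143,257). The wrist view shows them on the lever's line, clear of the post at (570,155) and the well. Pressing.

Call:
step_arm --targets '[[-1,[0,0,-12],[0,0,0]],[-1,[0,0,-20],[0,0,0]],[-1,[0,0,-28],[0,0,0]],[-1,[0,0,-35],[0,0,0]],[-1,[0,0,-35],[0,0,0]]]'

```text
clock: 13.2
position: [488.5, -248.6, 93.1]
orientation: [0.115, 0.993, 0.0, -0.001]
ft_force: [-0.1, 1.0, 0.8]
grip_width: 0.1
finger_force: 0.0
```

Call:
step_arm --targets '[[-1,[0,0,-4],[0,0,0]],[-1,[0,0,-7],[0,0,0]],[-1,[0,0,-7],[0,0,0]],[-1,[0,0,-7],[0,0,0]],[-1,[0,0,-7],[0,0,0]]]'

```text
clock: 13.62
position: [489.3, -249.2, 87.8]
orientation: [0.115, 0.993, -0.0, 0.0]
ft_force: [-0.5, -0.3, 4.2]
grip_width: 0.3
finger_force: 2.1
```

```bash
python3 - <<'E'
from h import *
c=cams.capture('scene');c2=cams.capture('wrist');o=get_obs();print(o['position'],o['ft_force'],o['grip_width'])
a=cv2.resize(c['color'][300:400,320:420],(400,400),interpolation=3);b=cv2.resize(c2['color'][180:380,230:430],(400,400))
cv2.imwrite('pics/h6.png',np.hstack([a,b])[...,::-1])
s,co=np.sin(-.23),np.cos(-.23)
W=lambda x,y,z:np.array([541+co*x-s*y,-215.3+s*x+co*y,z])
print('post',proj(c,W(-43,-76,72)))
for q in(0.21,.3,.39):
    t=.3-q;X=lambda r,y,h:W(42-r*np.cos(t)+h*np.sin(t),y,66+r*np.sin(t)+h*np.cos(t))
    print(q,[((proj(c,X(*k))-[320,300])*4).round() for k in((103,-58,6),(103,-58,-6),(67,-58,6),(103,-32,6))])
E
```

```text
[ 489.36055212 -249.10926675   87.73369431] [-1.27892648  0.93533591  4.63497449] -0.05318195944020529
post [371.4 364.2]
0.21 [array([150., 224.]), array([146., 238.]), array([228., 196.]), array([123., 170.])]
0.3 [array([147., 235.]), array([145., 248.]), array([225., 204.]), array([120., 182.])]
0.39 [array([145., 245.]), array([146., 257.]), array([223., 211.]), array([118., 192.])]
```

View pics/h6.png

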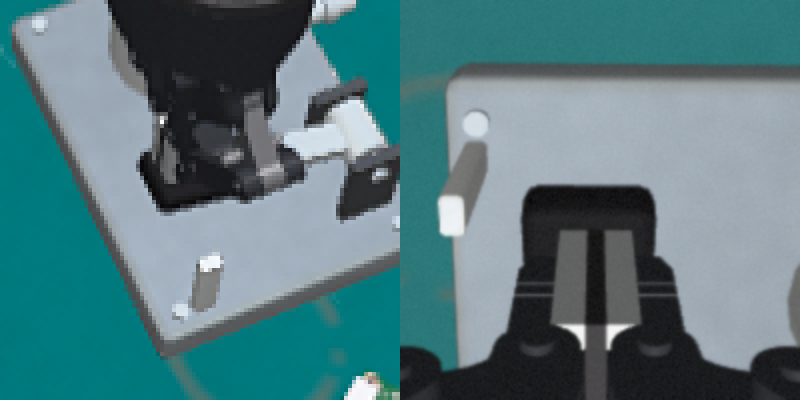

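```bash
python3 - <<'E'
from h import *
c=cams.capture('scene');c2=cams.capture('wrist')
for k in('scene','wrist'):print(k,[(np.round(d['bbox']),round(d['p'],2)) for d in spotter.search_frame('purge_lever',k)])
s,co=np.sin(-.23),np.cos(-.23)
W=lambda x,y,z:np.array([541+co*x-s*y,-215.3+s*x+co*y,z])
for n,k,p in(('scene',c,0),('wrist',c2,0)):
  print(n,'post',proj(k,W(-43,-76,72)))
  for q in(0,.15,.3,.45,.6):
    t=.3-q;X=lambda r,y,h:W(42-r*np.cos(t)+h*np.sin(t),y,66+r*np.sin(t)+h*np.cos(t))
    print(q,[proj(k,X(*v)).round() for v in((103,-58,6),(103,-58,-6),(103,-32,6),(103,-32,-6))])
E
```

```text
scene [(array([354., 323., 415., 354.]), 0.83), (array([323., 298., 425., 388.]), 0.32)]
wrist [(array([294., 271., 358., 440.]), 0.91), (array([251., 212., 594., 443.]), 0.42)]
scene post [371.4 364.2]
0 [array([361., 349.]), array([359., 353.]), array([354., 335.]), array([352., 340.])]
0.15 [array([358., 354.]), array([357., 358.]), array([352., 341.]), array([350., 344.])]
0.3 [array([357., 359.]), array([356., 362.]), array([350., 345.]), array([350., 349.])]
0.45 [array([356., 363.]), array([357., 366.]), array([350., 350.]), array([350., 352.])]
0.6 [array([357., 366.]), array([358., 368.]), array([350., 353.]), array([352., 356.])]
wrist post [256.8 290.5]
0 [array([290., 294.]), array([293., 274.]), array([361., 294.]), array([359., 274.])]
0.15 [array([293., 269.]), array([296., 255.]), array([358., 269.]), array([357., 255.])]
0.3 [array([296., 252.]), array([298., 244.]), array([356., 252.]), array([354., 244.])]
0.45 [array([299., 242.]), array([300., 239.]), array([354., 242.]), array([352., 239.])]
0.6 [array([301., 239.]), array([302., 239.]), array([352., 239.]), array([351., 239.])]
```

```bash
python3 - <<'E'
from h import *
c=cams.capture('scene');a=cv2.imread('pics/scene1.png');b=c['color'][...,::-1]
def prof(i):
    g=i.max(2)<75; return {u:(np.where(g[325:372,u])[0].max()+325 if g[325:372,u].any() else 0) for u in range(350,400,3)}
print(prof(a));print(prof(b))
o=get_obs();print(o['position'],o['ft_force'],o['torque'],o['joint_efforts'].round(2),proj(c,o['position']-[0,0,17]))
def txt(i):
    g=i.max(2)
    for v in range(326,366,2):print(v,' '.join('%3d'%g[v,u] for u in range(346,402,3)))
txt(a);txt(b)
E
```

```text
{350: 0, 353: 0, 356: np.int64(343), 359: np.int64(349), 362: np.int64(351), 365: np.int64(350), 368: np.int64(350), 371: np.int64(349), 374: np.int64(348), 377: np.int64(348), 380: 0, 383: 0, 386: 0, 389: 0, 392: 0, 395: 0, 398: np.int64(330)}
{350: 0, 353: 0, 356: np.int64(345), 359: np.int64(351), 362: np.int64(352), 365: np.int64(351), 368: np.int64(350), 371: np.int64(350), 374: np.int64(349), 377: np.int64(348), 380: np.int64(349), 383: np.int64(348), 386: np.int64(328), 389: np.int64(337), 392: np.int64(345), 395: np.int64(344), 398: np.int64(330)}
[ 489.23550423 -249.08439928   87.52731201] [-0.05180247 -0.68864453  4.28018772] [-0.168875    0.05012144 -0.02337446] [-3.800e-01 -7.255e+01  9.440e+00 -3.265e+01 -1.500e-01  7.000e-02
 -1.000e-02] [363.  348.4]
326 180 180 181 182 185 177 167 187 186 186 181 182 184 185 186 187 187  71  47
328 181 182 185 185 185 185 183 183 186 184 183 184 184 187 188 187 188  46  42
330 183 185 185 187 185 182 181 182 185 187 185 183 186 188 184 186 188  30 106
332 181 184 182 185 185 184 185 186 186 179 183 182 187 187 181 193 199 243 235
334 
[... 2175 characters left out ...]
   8  36  39  36  31  21  21  34  48  52 197 192 187 189 187
350 184 190 188 189 127  24  23  12  45 104 199 133 128 196 190 190 187 188 188
352 172 188 189 190 194  44  92 163 196 192 192 192 190 188 191 191 189 188 190
354 157 188 190 190 191 196 194 190 191 191 191 192 188 190 193 189 188 191 191
356 101 181 191 192 192 191 190 190 191 195 191 192 190 189 190 188 188 191 190
358  83 176 193 193 192 194 192 190 192 193 191 191 193 191 191 189 188 188 188
360  80 164 193 194 192 194 192 189 189 191 191 189 191 188 189 190 187 187 190
362 126 109 190 195 194 193 193 193 189 192 192 190 191 191 188 190 188 189 191
364 126  84 178 195 196 191 192 193 208 252 193 191 191 191 188 191 191 191 189
```

The pad has sunk only about 2 px (about 0.05 rad) at 4.5 N, so contact has only just begun. I press on in small steps, guided by the force and the pad's outline.

Call:
step_arm --targets '[[-1,[0,0,-3],[0,0,0]],[-1,[0,0,-6],[0,0,0]],[-1,[0,0,-9],[0,0,0]],[-1,[0,0,-9],[0,0,0]],[-1,[0,0,-9],[0,0,0]]]'

```text
clock: 14.38
position: [488.7, -248.9, 78.2]
orientation: [0.115, 0.993, 0.0, -0.0]
ft_force: [-2.2, 1.1, 5.9]
grip_width: -0.1
finger_force: 2.8
```

```bash
cat > q.py <<'E'
from h import *
c=cams.capture('scene');b=c['color']
g=b.max(2)<75; print({u:(np.where(g[325:372,u])[0].max()+325 if g[325:372,u].any() else 0) for u in range(353,380,3)})
w=cams.capture('wrist')['color'].max(2)
print('wristcol',[int(w[v,326]) for v in range(236,300,3)],[int(w[v,300]) for v in range(236,300,3)])
print([np.round(d['bbox']) for d in spotter.search_frame('purge_lever','wrist')][:1])
o=get_obs();print(o['position'],o['ft_force'],o['torque'],o['orientation'].round(3),o['finger_force'],o['clock'])
E
python3 q.py
```

```text
{353: np.int64(344), 356: np.int64(350), 359: np.int64(355), 362: np.int64(354), 365: np.int64(353), 368: np.int64(353), 371: np.int64(352), 374: np.int64(351), 377: np.int64(351)}
wristcol [191, 192, 192, 189, 190, 191, 187, 188, 189, 189, 190, 128, 16, 11, 20, 32, 37, 38, 35, 38, 16, 27] [189, 186, 189, 189, 188, 190, 189, 187, 191, 188, 190, 127, 14, 20, 25, 26, 37, 40, 40, 35, 39, 40]
[array([291., 267., 358., 438.])]
[ 488.78877382 -248.89223602   78.30446799] [-1.8302836  -0.42380223  6.19609454] [0.0988847  0.5515986  0.01999892] [ 0.115  0.993  0.    -0.   ] 2.7756883576512337 14.5333
```

Call:
step_arm --targets '[[-1,[0,0,-3],[0,0,0]],[-1,[0,0,-6],[0,0,0]],[-1,[0,0,-9],[0,0,0]],[-1,[0,0,-9],[0,0,0]],[-1,[0,0,-9],[0,0,0]]]'

```text
clock: 14.95
position: [488.5, -248.8, 69.1]
orientation: [0.115, 0.993, 0.0, -0.001]
ft_force: [-3.9, 1.7, 7.7]
grip_width: -0.5
finger_force: 3.4
```

```bash
cat >> q.py <<'E'
s,co=np.sin(-.23),np.cos(-.23)
W=lambda x,y,z:np.array([541+co*x-s*y,-215.3+s*x+co*y,z])
def low(q):  # lower outline of the pad's -y face
    t=.3-q;X=lambda r,y,h:W(42-r*np.cos(t)+h*np.sin(t),y,66+r*np.sin(t)+h*np.cos(t))
    a,b=proj(c,X(103,-58,-6)),proj(c,X(67,-58,-6))
    return [round(float(np.interp(u,[a[0],b[0]],[a[1],b[1]])),1) for u in range(362,380,3)]
for q in(0,.1,.2,.3,.4):print(q,low(q))
for z in (72,):
    p=proj(c,W(-43,-76,72)).round();print(p)
ww=cams.capture('wrist')
for q in(0.1,.2,.3):
    t=.3-q;print(q,[proj(ww,W(42-103*np.cos(t)+h*np.sin(t),-45,66+103*np.sin(t)+h*np.cos(t)))[1] for h in(6,-6)])
print('post wrist',proj(ww,W(-43,-76,72)))
i=ww['color'].max(2)[255:335,215:290];v,u=np.where(i>225);print('bright',u.mean()+215,v.mean()+255,len(u),v.min()+255,v.max()+255,u.min()+215,u.max()+215)
E
python3 q.py
```

```text
{353: np.int64(349), 356: np.int64(355), 359: np.int64(358), 362: np.int64(357), 365: np.int64(356), 368: np.int64(355), 371: np.int64(354), 374: np.int64(353), 377: np.int64(355)}
wristcol [183, 189, 192, 191, 192, 190, 188, 192, 188, 187, 186, 29, 23, 20, 34, 33, 48, 43, 46, 46, 26, 21] [182, 192, 188, 186, 189, 192, 190, 189, 188, 189, 184, 14, 18, 25, 34, 42, 46, 44, 46, 43, 50, 45]
[array([290., 264., 359., 440.])]
[ 488.54378751 -248.84647047   69.25895235] [-3.68683012  0.36180403  7.72395598] [0.20408335 0.80678624 0.0118372 ] [ 0.115  0.993  0.    -0.001] 3.4131976682692766 15.1
0 [352.2, 351.4, 350.7, 349.9, 349.2, 348.5]
0.1 [354.8, 353.9, 353.0, 352.1, 351.2, 350.5]
0.2 [357.3, 356.2, 355.2, 354.2, 353.1, 352.5]
0.3 [359.7, 358.5, 357.3, 356.0, 354.8, 354.2]
0.4 [361.9, 360.6, 359.3, 358.0, 356.6, 355.9]
[371. 364.]
0.1 [np.float64(298.1), np.float64(279.0)]
0.2 [np.float64(281.4), np.float64(267.1)]
0.3 [np.float64(268.8), np.float64(258.9)]
post wrist [249.  310.7]
bright 250.18151815181517 297.8448844884488 303 255 317 241 267
```

Call:
step_arm --targets '[[-1,[0,0,-3],[0,0,0]],[-1,[0,0,-6],[0,0,0]],[-1,[0,0,-8],[0,0,0]],[-1,[0,0,-8],[0,0,0]],[-1,[0,0,-8],[0,0,0]]]'

```text
clock: 15.57
position: [488.2, -248.7, 61.1]
orientation: [0.115, 0.993, 0.0, -0.001]
ft_force: [-5.4, 0.9, 8.4]
grip_width: 0.1
finger_force: 4.4
```

```bash
python3 q.py
```

```text
{353: np.int64(352), 356: np.int64(358), 359: np.int64(360), 362: np.int64(359), 365: np.int64(358), 368: np.int64(356), 371: np.int64(355), 374: np.int64(356), 377: np.int64(357)}
wristcol [151, 176, 185, 191, 190, 191, 191, 191, 188, 190, 185, 27, 11, 29, 31, 44, 55, 52, 54, 53, 24, 19] [155, 177, 185, 188, 190, 187, 190, 188, 190, 190, 183, 17, 16, 24, 37, 46, 50, 54, 55, 51, 52, 47]
[array([289., 264., 359., 438.])]
[ 488.20080277 -248.75778201   61.22705742] [-5.14342282  1.23628696  9.35914937] [ 0.30869819  1.26802007 -0.03399626] [ 0.115  0.993  0.    -0.001] 4.356742928948734 15.7167
0 [352.2, 351.4, 350.7, 349.9, 349.2, 348.5]
0.1 [354.8, 353.9, 353.0, 352.1, 351.2, 350.5]
0.2 [357.3, 356.2, 355.2, 354.2, 353.1, 352.5]
0.3 [359.7, 358.5, 357.3, 356.0, 354.8, 354.2]
0.4 [361.9, 360.6, 359.3, 358.0, 356.6, 355.9]
[371. 364.]
0.1 [np.float64(309.2), np.float64(288.4)]
0.2 [np.float64(290.9), np.float64(275.3)]
0.3 [np.float64(277.2), np.float64(266.2)]
post wrist [245.3 320.7]
bright 248.56467661691542 299.8134328358209 402 255 328 237 265
```

The pad outline in the scene view (0.30), the wrist view (0.28–0.30) and the force of about 9 N all say the lever is level. The finger pads carry the load. Handing in.

```bash
python3 -c "
from workcell import workorder,get_obs
print(workorder.sign_off());o=get_obs();print(o['clock'],o['ft_force'])"
```

```text
the job is handed in; nothing more can be done
None
the job is handed in; nothing more can be done
```

The job is handed in, with no verdict returned: I brushed the well twice, stood the brush back in its holder, and the shut fingers hold the purge lever at about 0.30 rad (level) with about 9 N, though contact came about 25 mm lower than the stated fingertip length implied.

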